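Hold a sample case over the reader's opened window

TASK

Take a non-contact reading: first pull the reader's blue dark slide out to its stop by its red knob, then pick up the flat clear case and carry it to the reader over the row of bottles and the post, lifted higher than the tallest bottle. Finish while still holding the case level and still, centred over the window and about 10 mm above the black frame, its long side along the window's long side, with the slide still fully out. The case must never touch the reader or its slide, and the other things are to stay where they stand.

Things in the scene. Friction and masses are not known exactly. Their poses are not given: they have to be found in the camera images.
- clear_case: The flat, clear (whitish-looking) plastic sample case, 48 x 70 mm and 26 mm high, lid on top (fixed shut), rectangular with straight sides, 35 to 70 g, standing on the table on the robot's left. Origin: centre of its underside; x runs along its short side (48 mm), y along its long side (70 mm), z up.
- reader: The optical reader, a low grey box fixed to the table on the robot's right, about 112 x 116 mm and 50 mm high, with a black rectangular frame on top round a sunken window. Origin: on the table below the centre of the window; x points from the front (the side with the red knob) to the back, y to the left, z up.
- window (a point): Centre of the reader's window at the level of the top face of the black frame, 50 mm above the table; axes as the reader's. The opening inside the frame measures 63 mm along x and 82 mm along y, so its long side lies along y, and the frame bars are 16 to 18 mm broad. The window glass lies 9 mm below the frame's top.
- dark_slide (a joint): Travel of the blue dark slide that covers the window, in m: 0 = pushed in, window covered; 0.064 = pulled out to its stop, window uncovered. It comes out of the reader's front along the reader's -x. Sprung towards closed, with a friction brake that keeps it wherever it is left; pulling takes about 6 to 8 N. May start a few mm out.
- slide_knob (a point): Middle of the red upright knob on the dark slide: 17 mm diameter, from 48 to 76 mm above the table, this point 62 mm above the table, 76 mm in front of the window's centre (along the reader's -x) when the slide is in; it moves with the slide. Between the knob and the reader's frame are 17 mm free, and the frame top is level with the lower end of the knob.
- adaptor: Small black mains adaptor block, 34 x 50 x 30 mm, near the clear case; a bystander. Origin: centre of its underside.
- clear_tub: Small round clear tub, 68 mm diameter, 38 mm high, near the clear case; a bystander. Origin: centre of its underside.
- post: Steel pedestal post, 13 mm shaft on a 31 mm foot, 85 mm high, standing in the row between the case and the reader; a bystander. Origin: centre of its underside.
- yellow_bottle: Yellow dropper bottle with white cap, 28 mm diameter, 69 mm high, standing in the row; a bystander. Origin: centre of its underside.
- orange_bottle: Orange glue bottle with white nozzle, 50 mm diameter, 151 mm high, standing in the row; a bystander. Origin: centre of its underside.
- dark_bottle: Black bottle, 38 mm diameter, 90 mm high, standing in the row; a bystander. Origin: centre of its underside.
Not all that is in view belongs to the job. Leave any orange or purple look-alike of the reader alone.

How it is judged:
By the outcome, as a careful person would: the job done as asked, in the order asked, and still so for the second after the job is handed in, while the arm keeps its last pose, push and grip.
It also fails if it takes over 58 s, if anything falls off the work surface, if the arm or the gripper's body presses on something with over 40 N, if the wrist force passes 120 N, or if a joint passes its speed limit or range.

ROBOT

A 6-joint arm with a two-finger parallel gripper is mounted at the origin on a cart in front of the work surface, level with it; the furniture and walls round the work are solid. World frame = base frame: x ahead of the robot, y to its left, z up, the work surface at z = 0. Lengths are in m, angles in rad, forces in N, time in s.
With the tool pointing down it reaches from about 0.35 to 0.725 m from the base axis. Payload 6 kg.
Tool frame: the origin (TCP) lies on the mounting face of the last link; the fingertips stand 173 mm ahead of it and the grasp point (between the pads) lies 155 mm ahead of it; z points along the fingers, y is the line along which they close (so a half turn about z gives the same grasp; the last joint's range is limited). The gripper opens to 85 mm and grips with 20 to 120 N. Pads are 22 mm wide; open, the fingers measure 114 mm over their backs; the gripper's body (76 mm by 85 mm) begins 54 mm behind the grasp point. The pads swing forward as they close: fully open they stand 13 mm farther back than shut.
Start: joints at [-0.886, 0.04, 0.085, 0, -1.615, -0.334], TCP at [0.206, -0.563, 0.405] pointing down, gripper open.
Joint ranges: [-2.56, 2.56], [-1.29, 2.01], [-1.08, 1.49], [-3.29, 1.98], [-2.81, -0.18], [-2.99, 2.99]. Speed limits (rad/s): [2.57, 2.57, 3.01, 3.14, 3.14, 3.14].

INTERFACE

Orientations are given as a unit quaternion [x, y, z, w].
In Python, from rig import arm gives the robot as it stands.
- The arm moves only by the tool play_rows, never from a script. Its argument "steps" is a list of rows, each a list of 5 numbers: the gripper's target within -1 to 1 (fully open at 1, half-way at 0, shut at -1), then the shift along the tool's x, y, z in m, then the turn about the tool's z in degrees. In form: [[gripper, dx, dy, dz, spin], ...]. A call has 1 to 12 rows; each row shifts and turns the commanded pose from where the row before left it, along the tool's axes as they then stand; what a row does not reach is not made up. A row lasts 1/12 s, in which the tool goes at most 41.7 mm and 7.16 degrees, less where a joint would pass 70% of its speed; a pose out of reach is approached as far as the arm can. A call is refused whole if a number of a shift passes 0.0417 or a number of a turn 7.16, either way. A call with a gripper value outside its range is refused whole. The fingers move at their own pace and stop on an object; "squeeze" is the grip in N (left out, the last holds). Time passes only in rows, so rows that do not move let the fingers close. It gives the time, the measured TCP pose, the force, the opening and the grip force at its end, in the units of the state.
- arm.get_obs(): the state, without advancing time (a new reading comes with each control period).
- arm.camera(name): name is "side" or "top" or "wrist"; returns a dict with "image" (480x640x3 uint8, red, green, blue), "fovy" (degrees; the focal length in pixels is half the picture's height over the tangent of half this angle, whatever the lens; pixels are square), "cx", "cy" (the principal point, pixels), "rvec" (rotation vector, rad) and "tvec" (3), from world to camera coordinates, as OpenCV has them. Camera axes: x right, y down, z forward; pixel columns grow to the right and rows downward; lengths in m; the calibration is good to about 2 mm. A picture is of the moment at which its call begins. There is no depth.
- arm.hand_in(): hands the job in; it is judged then, once.
Trained networks look in the newest picture that a camera, given by its name, has taken for a name from the list of things; names that differ only in an ending like _2 or _b are one class to them, and where a whole thing is asked for, a point or a joint stands for the part that bears it (a point fixed in the world has none). Each returns a list of dicts, best first, with "conf" (0 to 1); they miss things now and then, are a little off and sometimes report something else, mostly with a low value. They report only what shows in the picture. A call takes as long as a camera call. They do not tell look-alikes from the thing itself.
- arm.find_in(camera, target): "bbox" ([centre column, centre row, width, height] in pixels, round what is visible of it).
- arm.outline_of(camera, target): "mask" (480x640 bool, what is visible of it) and "bbox" ([centre column, centre row, width, height] in pixels, round what is visible of it).
- arm.tip_of(camera, target): "pixel" ([column, row] in pixels: a listed point, or the origin of a listed thing).
The state is a dict: "t": time; "qpos": joint angles; "dq": joint speeds; "joint_efforts": joint torques, N m; "ee_pos": TCP position; "tcp_rot": TCP orientation; "ft_force": force on the tool from outside, world axes, zero at the start; "torque": the same for the moment, N m; "width": finger opening in m; "finger_force": force on a finger pad.
Only numpy, scipy, OpenCV 4.12 (cv2) and the standard library are available. Lean on these libraries where they do the work, as an engineer would, in place of code of your own. Each camera call takes 0.05 s, during which the arm holds its last target. There are 200 camera calls.

## Working session

There is one attempt and no reset: what is moved stays moved. The work goes in short steps, Python scripts to look and compute and a tool call to move; the robot and the scene stay as the last step left them, time stands still between calls to the robot, and variables do not carry over. Pictures are saved under pics/ and viewed, at most 10 in all, crops included, and the job is handed in when it is done.

Besides the shell and the picture viewer there is one more tool, called after "Emit:" as name(argument=value, ...) on one line, values as JSON. play_rows: Moves the arm, as the interface text tells. Its arguments: {"type":"object","properties":{"steps":{"type":"array"},"squeeze":{"type":"number"}},"required":["steps"]}

```bash
mkdir -p pics
cat > h.py <<'E'
import numpy as np, cv2
from rig import arm
from scipy.spatial.transform import Rotation as R
def cam(n):
    c=arm.camera(n); f=240/np.tan(np.radians(c['fovy'])/2)
    c['K']=np.array([[f,0,c['cx']],[0,f,c['cy']],[0,0,1]]); c['R']=cv2.Rodrigues(np.array(c['rvec'],float))[0]; c['t']=np.array(c['tvec'],float).ravel(); return c
def ray(c,p):
    o=-c['R'].T@c['t']; d=c['R'].T@np.linalg.inv(c['K'])@np.array([p[0],p[1],1.]); return o,d
def onz(c,p,z):
    o,d=ray(c,p); return o+d*(z-o[2])/d[2]
def proj(c,P): 
    return cv2.projectPoints(np.atleast_2d(np.array(P,float)),np.array(c['rvec'],float),c['t'],c['K'],None)[0][:,0]
def tri(rs):
    A=0;b=0
    for o,d in rs:
        d=d/np.linalg.norm(d);M=np.eye(3)-np.outer(d,d);A=A+M;b=b+M@o
    return np.linalg.solve(A,b)
def save(c,n): cv2.imwrite('pics/'+n,cv2.cvtColor(c['image'],cv2.COLOR_RGB2BGR))
E
python3 - <<'E'
from h import *
Z=dict(clear_case=0,reader=0,window=.05,slide_knob=.062,adaptor=0,clear_tub=0,post=0,yellow_bottle=0,orange_bottle=0,dark_bottle=0)
np.set_printoptions(precision=3,suppress=True)
for n in('top','side'):
    c=cam(n);save(c,n+'0.png');print(n,'pos',ray(c,(0,0))[0])
    for k,z in Z.items():
        for d in arm.tip_of(n,k)[:3]:print(k,round(d['conf'],2),np.round(d['pixel']),onz(c,d['pixel'],z))
o=arm.get_obs();print(o['ee_pos'],o['tcp_rot'],o['width'],o['ft_force'])
print(R.from_quat(o['tcp_rot']).as_matrix())
E
```

```text
top pos [0.423 0.027 1.06 ]
clear_case 0.82 [258. 264.] [0.576 0.173 0.   ]
reader 0.98 [286. 159.] [0.825 0.114 0.   ]
reader 0.88 [402. 346.] [ 0.401 -0.144  0.   ]
reader 0.86 [444. 257.] [ 0.596 -0.243  0.   ]
window 0.95 [403. 347.] [ 0.399 -0.138  0.05 ]
window 0.73 [284. 154.] [0.817 0.115 0.05 ]
window 0.57 [457. 250.] [ 0.602 -0.258  0.05 ]
slide_knob 0.96 [406. 384.] [ 0.328 -0.14   0.062]
slide_knob 0.81 [289. 184.] [0.744 0.102 0.062]
slide_knob 0.74 [468. 285.] [ 0.527 -0.275  0.062]
adaptor 0.81 [192. 279.] [0.543 0.316 0.   ]
clear_tub 0.77 [260. 317.] [0.46  0.164 0.   ]
post 0.68 [332. 295.] [0.51  0.006 0.   ]
yellow_bottle 0.44 [338. 336.] [ 0.421 -0.007  0.   ]
orange_bottle 0.76 [340. 231.] [ 0.654 -0.011  0.   ]
dark_bottle 0.55 [330. 258.] [0.592 0.012 0.   ]
side pos [0.24  0.754 0.612]
clear_case 0.95 [318. 319.] [0.578 0.167 0.   ]
reader 0.89 [221. 264.] [0.831 0.115 0.   ]
reader 0.78 [395. 208.] [ 0.608 -0.263  0.   ]
reader 0.58 [471. 257.] [ 0.394 -0.149  0.   ]
window 0.92 [394. 190.] [ 0.611 -0.255  0.05 ]
window 0.86 [221. 245.] [0.821 0.118 0.05 ]
window 0.69 [474. 238.] [ 0.393 -0.142  0.05 ]
slide_knob 0.86 [429. 195.] [ 0.526 -0.249  0.062]
slide_knob 0.81 [259. 244.] [0.748 0.092 0.062]
slide_knob 0.69 [513. 245.] [ 0.318 -0.132  0.062]
adaptor 0.65 [296. 386.] [0.534 0.311 0.   ]
clear_tub 0.94 [375. 342.] [0.467 0.17  0.   ]
post 0.56 [391. 279.] [ 0.51  -0.002  0.   ]
yellow_bottle 0.76 [434. 292.] [ 0.424 -0.003  0.   ]
orange_bottle 0.76 [326. 259.] [ 0.652 -0.001  0.   ]
orange_bottle 0.47 [296. 383.] [0.537 0.308 0.   ]
dark_bottle 0.8 [352. 270.] [0.59  0.007 0.   ]
[ 0.206 -0.563  0.405] [-0.174  0.985  0.    -0.   ] 0.08570715266924095 [0.247 0.402 0.128]
[[-0.939 -0.344 -0.   ]
 [-0.344  0.939  0.   ]
 [ 0.     0.    -1.   ]]
```

View pics/top0.png

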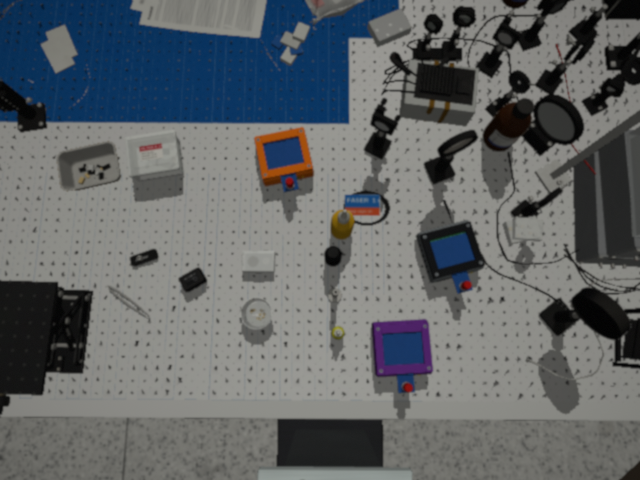

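View pics/side0.png

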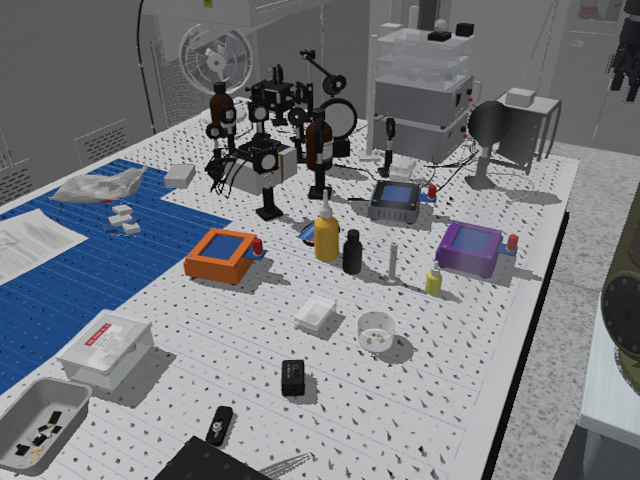

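Top view: the grey/black reader (the right one) is at about (451,250) with its red knob at (466,285). The case is at (258,262), and the orange and purple readers are look-alikes. Next I refine the yaws from the top masks and the knob position from both views.

Run:
```python
from h import *
np.set_printoptions(precision=4,suppress=True)
C={n:cam(n) for n in('top','side')}
def hsv(c):return cv2.cvtColor(c['image'],cv2.COLOR_RGB2HSV)
def blob(c,m,box):
    m=m.astype(np.uint8);k=np.zeros_like(m);x0,x1,y0,y1=box;k[y0:y1,x0:x1]=m[y0:y1,x0:x1]
    n,l,s,ce=cv2.connectedComponentsWithStats(k);i=1+np.argmax(s[1:,4]);return l==i,ce[i],s[i]
red=lambda h:((h[...,0]<8)|(h[...,0]>172))&(h[...,1]>140)&(h[...,2]>60)
blue=lambda h:(h[...,0]>98)&(h[...,0]<125)&(h[...,1]>110)
_,pt,st=blob(C['top'],red(hsv(C['top'])),(440,490,265,305));_,ps,ss=blob(C['side'],red(hsv(C['side'])),(415,445,175,210))
print('knob',pt,st,ps,ss,tri([ray(C['top'],pt),ray(C['side'],ps)]),onz(C['top'],pt,.07))
for box,z in(((415,490,215,272),.045),):
    m,ce,s=blob(C['top'],blue(hsv(C['top'])),box)
    P=np.array([onz(C['top'],p,z)[:2] for p in np.argwhere(m)[:,::-1]],np.float32)
    print('blue',s,cv2.minAreaRect(P))
for n in C:
  for t,z in(('clear_case',.026 if n=='top' else .013),('reader',.05)):
    for d in arm.outline_of(n,t)[:3]:
      P=np.array([onz(C[n],p,z)[:2] for p in np.argwhere(d['mask'])[:,::-1]],np.float32)
      print(n,t,d['conf'],d['bbox'],cv2.minAreaRect(P))
```

```text
knob [466.4808 284.5769] [462 281   9   8  52] [431.6707 190.8171] [428 185   8  13  82] [ 0.5276 -0.2722  0.0617] [ 0.5269 -0.2697  0.07  ]
blue [ 430  232   46   38 1156] ((0.6019054651260376, -0.25009846687316895), (0.06307801604270935, 0.08628945052623749), 15.530902862548828)
top clear_case 0.91 [259.9, 263.6, 34.1, 22.2] ((0.5780642628669739, 0.16884782910346985), (0.04840174689888954, 0.07066617161035538), 0.35585612058639526)
top reader 0.97 [404.8, 356.6, 65.0, 76.0] ((0.3815431594848633, -0.13549557328224182), (0.14395156502723694, 0.1190689206123352), 3.590330123901367)
top reader 0.91 [284.0, 159.6, 58.0, 65.8] ((0.8016563653945923, 0.1155753955245018), (0.1429947018623352, 0.11694921553134918), 12.528937339782715)
top reader 0.87 [448.7, 257.1, 71.0, 72.0] ((0.5847757458686829, -0.24672214686870575), (0.15175601840019226, 0.12579989433288574), 15.266417503356934)
side clear_case 0.95 [314.1, 315.6, 41.3, 42.2] ((0.5829061269760132, 0.16847191751003265), (0.09235617518424988, 0.0602605901658535), 89.43878173828125)
side reader 0.82 [401.3, 202.2, 69.4, 47.5] ((0.5765206813812256, -0.21678385138511658), (0.14445903897285461, 0.1954726129770279), 15.116314888000488)
side reader 0.63 [408.2, 193.7, 54.5, 19.6] ((0.5733262896537781, -0.25897738337516785), (0.12371435761451721, 0.08237189054489136), 28.338611602783203)
side reader 0.57 [222.3, 258.8, 80.8, 59.7] ((0.7955406904220581, 0.13888932764530182), (0.1450442373752594, 0.16857703030109406), 11.25701904296875)
```

Emit:
play_rows(steps=[[1, 0, 0, 0, 4.6], [1, -0.018, 0.0275, 0, 0], [1, -0.018, 0.0275, 0, 0], [1, -0.018, 0.0275, 0, 0], [1, -0.018, 0.0275, 0, 0], [1, -0.018, 0.0275, 0, 0], [1, -0.018, 0.0275, 0, 0], [1, -0.018, 0.0275, 0, 0], [1, -0.018, 0.0275, 0, 0], [1, 0, 0, 0, 0]], squeeze=60)

```text
t: 2.23
ee_pos: [0.2873, -0.3094, 0.4055]
tcp_rot: [-0.137, 0.991, -0.0, 0.002]
ft_force: [0.4, -0.3, 0.3]
width: 0.0854
finger_force: 0.0
```

Emit:
play_rows(steps=[[1, -0.03, -0.003, 0.01, 0], [1, -0.03, -0.003, 0.01, 0], [1, -0.03, -0.003, 0.01, 0], [1, -0.03, -0.003, 0.01, 0], [1, -0.03, -0.003, 0.01, 0], [1, -0.03, -0.003, 0.01, 0], [1, -0.03, -0.003, 0.01, 0], [1, -0.03, -0.003, 0.01, 0], [1, 0, 0, 0, 0], [1, 0, 0, 0, 0]])

```text
t: 3.07
ee_pos: [0.5248, -0.2717, 0.3225]
tcp_rot: [-0.135, 0.991, 0.001, -0.002]
ft_force: [0.1, -0.2, -0.2]
width: 0.0851
finger_force: 0.0
```

```bash
cat >> h.py <<'E'
def need(w):
    o=arm.get_obs();M=R.from_quat(o['tcp_rot']).as_matrix();print('tcp',o['ee_pos'],'y-yaw',np.degrees(np.arctan2(M[1,1],M[0,1])),'tilt',M[2],'tool delta',M.T@(np.array(w)-o['ee_pos']),'F',o['ft_force'],'w',o['width'],o['finger_force'],'q',o['qpos'],o['t'])
E
python3 - <<'E'
from h import *
np.set_printoptions(precision=4,suppress=True)
c=cam('wrist');save(c,'w1.png')
for t,z in(('slide_knob',.062),('window',.05)):
    for d in arm.tip_of('wrist',t)[:2]:print(t,d['conf'],d['pixel'],onz(c,d['pixel'],z))
need([.5275,-.2715,.225])
print(proj(c,[[.5275,-.2715,.076],[.6007,-.2507,.05]]))
E
```

```text
slide_knob 0.68 [328.3, 251.7] [ 0.5276 -0.2688  0.062 ]
window 0.91 [593.3, 106.2] [ 0.3987 -0.139   0.05  ]
window 0.69 [324.5, 345.3] [ 0.6047 -0.2499  0.05  ]
tcp [ 0.5234 -0.2723  0.3255] y-yaw 105.47713255741668 tilt [-0.0009 -0.0007 -1.    ] tool delta [-0.0041 -0.0002  0.1005] F [-0.5448  0.3489 -0.9411] w 0.0853606946448244 0.0 q [-0.1401  0.0186 -0.0811  0.0003 -1.4701 -1.1606] 3.2167
[[324.3306 258.5357]
 [324.9249 340.6076]]
```

View pics/w1.png

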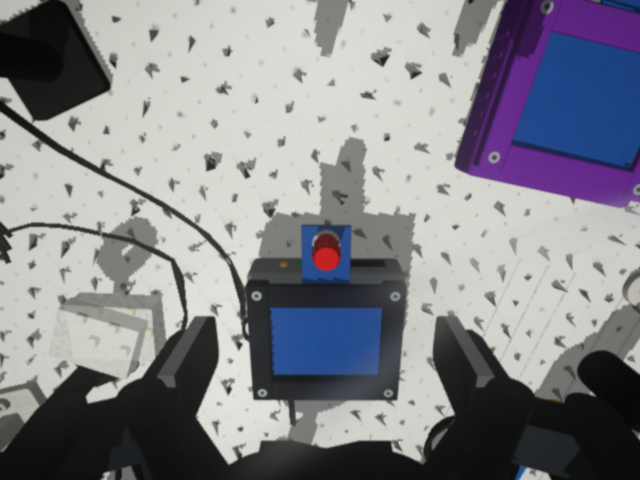

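The wrist view shows the knob top at (326,259) and the window's blue centre at (326,341). Both are within 2 px of what I predicted, so I descend, grip and pull.

Emit:
play_rows(steps=[[1, -0.004, 0.0005, 0.02, 0], [1, 0, 0, 0.02, 0], [1, 0, 0, 0.02, 0], [1, 0, 0, 0.02, 0], [1, 0, 0, 0.02, 0], [1, 0, 0, 0.001, 0], [1, 0, 0, 0, 0], [-1, 0, 0, 0, 0], [-1, 0, 0, 0, 0], [-1, 0, 0, 0, 0], [-1, 0, 0, 0, 0], [-1, 0, 0, 0, 0]])

```text
t: 4.22
ee_pos: [0.5277, -0.2704, 0.2244]
tcp_rot: [-0.135, 0.991, -0.0, 0.0]
ft_force: [0.5, -0.3, -0.6]
width: 0.0257
finger_force: 0.0
```

Emit:
play_rows(steps=[[-1, 0, 0, 0, 0], [-1, 0, 0, 0, 0], [-1, 0, 0, 0, 0], [-1, 0, 0, 0, 0]])

```text
t: 4.55
ee_pos: [0.5276, -0.2702, 0.2242]
tcp_rot: [-0.135, 0.991, 0.0, 0.0]
ft_force: [-3.4, 3.8, 5.2]
width: 0.0139
finger_force: 58.5
```

Emit:
play_rows(steps=[[-1, 0.008, 0, 0, 0], [-1, 0.008, 0, 0, 0], [-1, 0.008, 0, 0, 0], [-1, 0.008, 0, 0, 0], [-1, 0, 0, 0, 0]])

```text
t: 4.97
ee_pos: [0.497, -0.2785, 0.2243]
tcp_rot: [-0.135, 0.991, 0.0, 0.002]
ft_force: [1.6, 4.9, 3.8]
width: 0.0145
finger_force: 58.6
```

Run:
```python
from h import *
np.set_printoptions(precision=4,suppress=True)
need([0,0,0]);c=cam('wrist');save(c,'w2.png')
```

```text
tcp [ 0.497  -0.2785  0.2243] y-yaw 105.5200777084992 tilt [-0.0035 -0.0001 -1.    ] tool delta [0.4051 0.4013 0.2228] F [1.5526 4.9344 3.8017] w 0.014468459183175398 58.645395040512085 q [-0.1591  0.0135 -0.273  -0.0014 -1.281  -1.1404] 4.9667
```

View pics/w2.png

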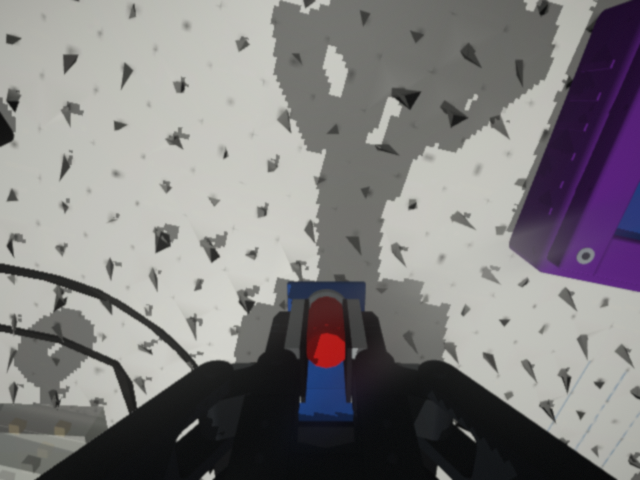

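The knob sits well between the pads and the slide is moving with it. I pull on to the stop.

Emit:
play_rows(steps=[[-1, 0.008, 0, 0, 0], [-1, 0.008, 0, 0, 0], [-1, 0.008, 0, 0, 0], [-1, 0.006, 0, 0, 0], [-1, 0.002, 0, 0, 0], [-1, 0, 0, 0, 0]])

```text
t: 5.52
ee_pos: [0.4682, -0.2862, 0.2243]
tcp_rot: [-0.135, 0.991, 0.0, 0.005]
ft_force: [12.2, 6.5, -0.7]
width: 0.0143
finger_force: 58.6
```

Emit:
play_rows(steps=[[-1, 0.002, 0, 0, 0], [-1, 0.002, 0, 0, 0], [-1, 0, 0, 0, 0]])

```text
t: 5.77
ee_pos: [0.4667, -0.2864, 0.2242]
tcp_rot: [-0.136, 0.991, 0.0, 0.009]
ft_force: [25.0, 8.5, -7.3]
width: 0.0141
finger_force: 58.6
```

The force has risen to 25 N, so the slide is at its stop. I relax slightly and release.

Emit:
play_rows(steps=[[-1, -0.002, 0, 0, 0], [-1, 0, 0, 0, 0], [0, 0, 0, 0, 0], [0.2, 0, 0, 0, 0], [0.2, 0, 0, 0, 0], [0.2, 0, 0, 0, 0], [0.2, 0, 0, 0, 0], [0.2, 0, 0, 0, 0]])

```text
t: 6.43
ee_pos: [0.4637, -0.2883, 0.2235]
tcp_rot: [-0.135, 0.991, 0.0, -0.0]
ft_force: [-0.0, -0.9, 0.0]
width: 0.0512
finger_force: 0.0
```

Emit:
play_rows(steps=[[0.2, 0, 0, -0.01, 0], [0.2, 0, 0, -0.02, 0], [1, 0, 0, -0.035, 0], [1, 0, 0, -0.035, 0], [1, 0, 0, -0.035, 0], [1, 0, 0, -0.035, 0], [1, 0, 0, -0.03, 0], [1, 0, 0, 0, 0], [1, 0, 0, 0, 0]])

```text
t: 7.18
ee_pos: [0.4637, -0.2882, 0.4268]
tcp_rot: [-0.135, 0.991, -0.001, 0.002]
ft_force: [-0.3, 0.3, -0.9]
width: 0.0855
finger_force: 0.0
```

Run:
```python
from h import *
np.set_printoptions(precision=4,suppress=True)
u=np.array([np.cos(np.radians(15.5)),np.sin(np.radians(15.5))]);W=np.array([.6005,-.2505])
c=cam('wrist')
def P(s,z,l=0):return [*(W+u*s+np.array([-u[1],u[0]])*l),z]
print(proj(c,[P(-.14,.076),P(0,.05)]))
for t,z in(('slide_knob',.062),('window',.05)):
    for d in arm.tip_of('wrist',t)[:2]:
        X=onz(c,d['pixel'],z);print(t,d['conf'],d['pixel'],X,'along',(X[:2]-W)@u)
im=c['image'];h=cv2.cvtColor(im,cv2.COLOR_RGB2HSV)
m=(((h[...,0]<8)|(h[...,0]>172))&(h[...,1]>140)&(h[...,2]>60)).astype(np.uint8)
n,l,s,ce=cv2.connectedComponentsWithStats(m)
for i in range(1,n):
    if s[i,4]>60:print(s[i],ce[i])
save(c,'w3.png');need([.578,.169,.38])
```

```text
[[326.6316 210.1985]
 [326.3948 332.138 ]]
slide_knob 0.71 [328.7, 210.6] [ 0.4691 -0.285   0.062 ] along -0.13586987007857768
window 0.77 [504.4, 173.3] [ 0.3956 -0.1398  0.05  ] along -0.16788743322855998
window 0.66 [326.0, 336.4] [ 0.6057 -0.2495  0.05  ] along 0.0052488956477756785
[529  76  36  23 657] [546.6591  87.1979]
[319 201  19  22 315] [327.654 212.073]
[422 405  33  17 316] [438.0759 413.2532]
tcp [ 0.4639 -0.288   0.4226] y-yaw 105.49705196430038 tilt [ 0.0015  0.0013 -1.    ] tool delta [-0.2322  0.4098  0.0428] F [-0.1681 -0.0533 -1.1251] w 0.08556283705708079 0.0 q [-0.1876 -0.0999 -0.0195 -0.0006 -1.6531 -1.1128] 7.3333
```

View pics/w3.png

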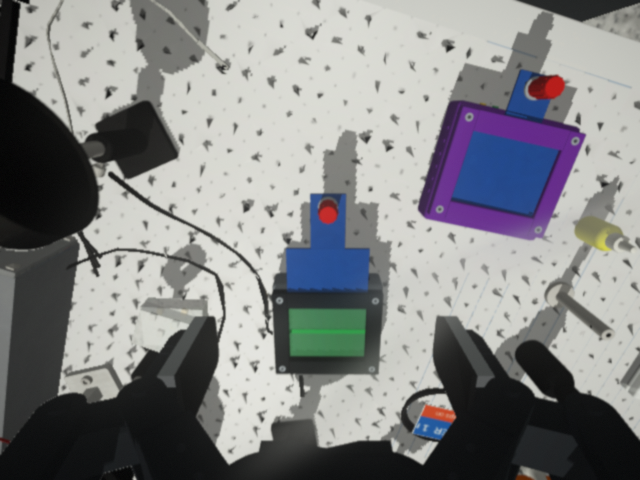

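The slide is out: the green window glass shows centred at (328,333) and the knob at (328,212). Now over to the case.

Emit:
play_rows(steps=[[1, -0.0194, 0.034, 0, 0], [1, -0.0194, 0.034, 0, 0], [1, -0.0194, 0.034, 0, 0], [1, -0.0194, 0.034, 0, 0], [1, -0.0194, 0.034, 0, 0], [1, -0.0194, 0.034, 0, 0], [1, -0.0194, 0.034, 0, 0], [1, -0.0194, 0.034, 0, 0], [1, -0.0194, 0.034, 0, 0], [1, -0.0194, 0.034, 0, 0], [1, -0.0194, 0.034, 0, 0], [1, -0.0194, 0.034, 0, 0]])

```text
t: 8.33
ee_pos: [0.5793, 0.1693, 0.4224]
tcp_rot: [-0.135, 0.991, -0.0, -0.001]
ft_force: [1.4, -0.9, 1.1]
width: 0.0854
finger_force: 0.0
```

Emit:
play_rows(steps=[[1, 0, 0, 0, -7], [1, 0, 0, 0, -7], [1, 0, 0, 0, -7], [1, 0, 0, 0, -7], [1, 0, 0, 0, -7], [1, 0, 0, 0, -7], [1, 0, 0, 0, -7], [1, 0, 0, 0, -7], [1, 0, 0, 0, -7], [1, 0, 0, 0, -7], [1, 0, 0, 0, -4.9], [1, 0, 0, 0, 0]])

```text
t: 9.33
ee_pos: [0.5793, 0.1673, 0.4222]
tcp_rot: [0.711, -0.704, -0.0, 0.001]
ft_force: [0.1, 0.3, -0.8]
width: 0.0858
finger_force: 0.0
```

Run:
```python
from h import *
np.set_printoptions(precision=4,suppress=True)
c=cam('wrist');save(c,'w4.png')
for d in arm.outline_of('wrist','clear_case')[:2]:
    P=np.array([onz(c,p,.026)[:2] for p in np.argwhere(d['mask'])[:,::-1]],np.float32)
    print(d['conf'],d['bbox'],cv2.minAreaRect(P))
print(proj(c,[[.578+a,.169+b,.026] for a in(-.024,.024) for b in(-.035,.035)]))
for d in arm.tip_of('wrist','clear_case')[:2]:print(d['conf'],onz(c,d['pixel'],0))
need([.578,.169,.175])
```

```text
0.87 [324.8, 199.7, 48.0, 74.5] ((0.5811701416969299, 0.16693153977394104), (0.04688097536563873, 0.07231947779655457), 0.3327455520629883)
[[352.0364 165.6325]
 [349.7039 235.18  ]
 [301.7628 165.0926]
 [302.4094 234.7174]]
0.94 [ 0.5792  0.1679 -0.    ]
tcp [0.5793 0.1673 0.4229] y-yaw -179.75634492487293 tilt [ 0.0006  0.0012 -1.    ] tool delta [-0.0018  0.001   0.2479] F [-0.5129 -0.093  -0.2338] w 0.08526859044421495 0.0 q [ 0.6131  0.0515  0.1297 -0.0002 -1.6503 -0.6089] 9.4833
```

View pics/w4.png

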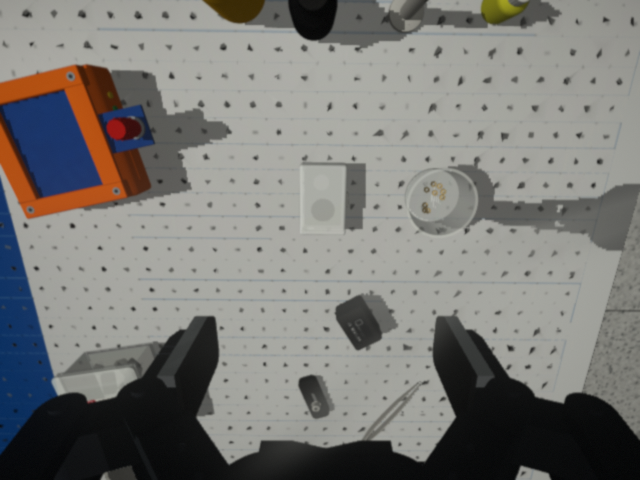

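Emit:
play_rows(steps=[[1, -0.0007, -0.0007, 0.03, 0], [1, 0, 0, 0.035, 0], [1, 0, 0, 0.035, 0], [1, 0, 0, 0.035, 0], [1, 0, 0, 0.035, 0], [1, 0, 0, 0.035, 0], [1, 0, 0, 0.025, 0], [1, 0, 0, 0.014, 0], [1, 0, 0, 0.002, 0], [1, 0, 0, 0, 0]], squeeze=35)

```text
t: 10.32
ee_pos: [0.5797, 0.1678, 0.1768]
tcp_rot: [0.709, -0.705, -0.0, 0.001]
ft_force: [-0.2, -0.5, 1.2]
width: 0.0849
finger_force: 0.0
```

Emit:
play_rows(steps=[[0.5, 0, 0, 0, 0], [0, 0, 0, 0, 0], [-0.4, 0, 0, 0, 0], [-0.4, 0, 0, 0, 0], [-0.4, 0, 0, 0, 0], [-0.4, 0, 0, 0, 0], [-0.4, 0, 0, 0, 0], [-0.4, 0, 0, 0, 0]])

```text
t: 10.98
ee_pos: [0.5805, 0.1684, 0.1794]
tcp_rot: [0.71, -0.705, 0.0, -0.001]
ft_force: [-0.8, 1.3, 5.5]
width: 0.0457
finger_force: 38.3
```

Emit:
play_rows(steps=[[-0.4, 0, 0, -0.005, 0], [-0.4, 0, 0, -0.015, 0], [-0.4, 0, 0, -0.025, 0], [-0.4, 0, 0, -0.03, 0], [-0.4, 0, 0, -0.03, 0], [-0.4, 0, 0, -0.03, 0], [-0.4, 0, 0, -0.03, 0], [-0.4, 0, 0, -0.025, 0], [-0.4, 0, 0, -0.015, 0], [-0.4, 0, 0, -0.005, 0], [-0.4, 0, 0, 0, 0]])

```text
t: 11.9
ee_pos: [0.58, 0.168, 0.3889]
tcp_rot: [0.71, -0.705, 0.0, -0.001]
ft_force: [-1.0, 0.1, 0.3]
width: 0.0459
finger_force: 37.5
```

Run:
```python
from h import *
np.set_printoptions(precision=4,suppress=True)
need([.6002,-.2493,.385]);c=cam('side');save(c,'s5.png')
o=arm.get_obs()['ee_pos']
print(proj(c,[[o[0]+a,o[1]+b,o[2]-.179+h] for h in(0,.026) for a in(-.024,.024) for b in(-.035,.035)]).round())
w=cam('wrist');x=np.hstack([c['image'][150:400,200:520],w['image'][180:430,160:480]])
cv2.imwrite('pics/x5.png',cv2.cvtColor(x,cv2.COLOR_RGB2BGR))
```

```text
tcp [0.58   0.168  0.3889] y-yaw -179.6080786024141 tilt [-0.0013 -0.0016 -1.    ] tool delta [ 0.4174 -0.0173  0.0034] F [-1.0098  0.1269  0.3204] w 0.045909686820234295 37.53811597824097 q [ 0.6133  0.0483  0.0646 -0.0002 -1.5851 -0.6065] 11.9
[[339. 211.]
 [317. 232.]
 [312. 204.]
 [289. 224.]
 [339. 196.]
 [317. 217.]
 [312. 189.]
 [288. 209.]]
```

View pics/x5.png

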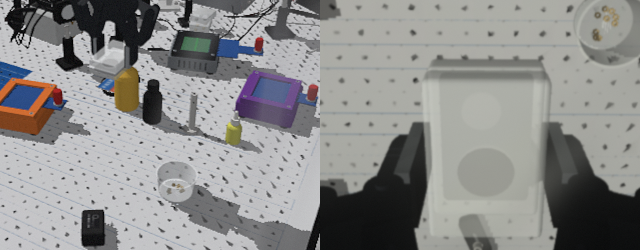

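The case is firmly held and level, with its underside at about 0.21 m. I carry it over the row.

Emit:
play_rows(steps=[[-0.4, 0.01, 0, 0, 0], [-0.4, 0.02, -0.001, 0, 0], [-0.4, 0.03, -0.0015, 0, 0], [-0.4, 0.035, -0.0015, 0, 0], [-0.4, 0.035, -0.0015, 0, 0], [-0.4, 0.035, -0.0015, 0, 0], [-0.4, 0.035, -0.0015, 0, 0], [-0.4, 0.035, -0.0015, 0, 0], [-0.4, 0.035, -0.0015, 0, 0], [-0.4, 0.035, -0.0015, 0, 0], [-0.4, 0.035, -0.0015, 0, 0], [-0.4, 0.03, -0.0015, 0, 0]])

```text
t: 13.0
ee_pos: [0.5979, -0.2045, 0.3859]
tcp_rot: [0.709, -0.705, -0.001, 0.001]
ft_force: [-0.3, 0.2, -1.2]
width: 0.0456
finger_force: 37.5
```

Emit:
play_rows(steps=[[-0.4, 0.025, -0.0013, 0, 0], [-0.4, 0.015, 0, 0, 0], [-0.4, 0.007, 0, 0, 0], [-0.4, 0, 0, 0, -2], [-0.4, 0, 0, 0, -4], [-0.4, 0, 0, 0, -4], [-0.4, 0, 0, 0, -4], [-0.4, 0, 0, 0, -1.2], [-0.4, 0, 0, 0, 0], [-0.4, 0, 0, 0, 0]])

```text
t: 13.83
ee_pos: [0.6002, -0.2484, 0.3874]
tcp_rot: [0.796, -0.605, -0.0, 0.0]
ft_force: [-0.5, -0.5, 0.1]
width: 0.0459
finger_force: 37.5
```

Run:
```python
from h import *
np.set_printoptions(precision=4,suppress=True)
need([.6002,-.2493,.239]);c=cam('top');o=arm.get_obs()['ee_pos']
w=cam('wrist')
x=np.hstack([cv2.resize(c['image'][190:310,390:510],(400,400),interpolation=cv2.INTER_CUBIC),w['image'][80:480,120:520]])
cv2.imwrite('pics/x6.png',cv2.cvtColor(x,cv2.COLOR_RGB2BGR))
u=np.array([np.cos(np.radians(15.5)),np.sin(np.radians(15.5))]);v=np.array([-u[1],u[0]])
print(proj(w,[[*(np.array([.6002,-.2493])+u*a+v*b),.05] for a in(-.0315,.0315) for b in(-.041,.041)])-[120,80])
print(proj(c,[[*(np.array([.6002,-.2493])+u*a+v*b),.05] for a in(-.0315,.0315) for b in(-.041,.041)]))
h=cv2.cvtColor(c['image'],cv2.COLOR_RGB2HSV);m=((h[...,0]<8)|(h[...,0]>172))&(h[...,1]>140)&(h[...,2]>60)
m[:, :440]=0;m[:,510:]=0;m[:260]=0;m[340:]=0
p=np.argwhere(m)[:,::-1].mean(0);X=onz(c,p,.07)[:2];print('knob',m.sum(),p,X,(X-[.6002,-.2493])@u)
```

```text
tcp [ 0.6002 -0.2484  0.3874] y-yaw -164.46501328152806 tilt [-0.0004  0.0004 -1.    ] tool delta [0.001  0.0002 0.1484] F [-0.5423 -0.4668  0.0566] w 0.04587086873969614 37.54597842693329 q [-0.0851  0.1708  0.1941 -0.0002 -1.5946  0.3562] 13.8333
[[245.7181  84.7951]
 [242.2926 179.6978]
 [167.0859  84.6678]
 [170.0407 179.589 ]]
[[475.3795 260.3356]
 [438.6657 270.3288]
 [466.0267 232.3992]
 [429.6874 242.1684]]
knob 58 [475.2586 312.9483] [ 0.4689 -0.2847] -0.13595390298257262
```

View pics/x6.png

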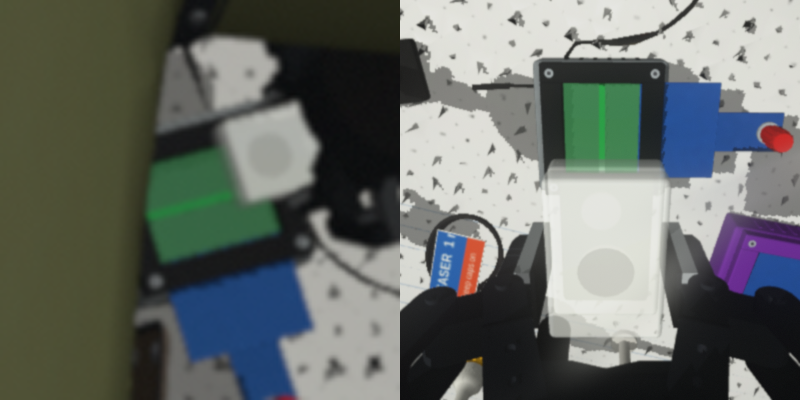

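The wrist view shows the window about 4 mm farther along reader +x than assumed (screws centred at crop x 201 vs 206 predicted). The knob's 60 mm travel agrees, meaning the slide started about 4 mm out. So the window is at (0.604, -0.249). Next I check the case's offset in the grip.

Run:
```python
from h import *
np.set_printoptions(precision=4,suppress=True)
w=cam('wrist');o=arm.get_obs();M=R.from_quat(o['tcp_rot']).as_matrix();p=o['ee_pos']
for zz in(.179,.153):
    print(zz,(proj(w,[p+M@np.array([a,b,zz]) for a in(-.035,.035) for b in(-.024,.024)])-[120,80]).round(1).tolist())
for d in arm.tip_of('wrist','clear_case')[:1]:print(d['conf'],M.T@(onz(w,d['pixel'],p[2]-.179)-p))
g=cv2.cvtColor(w['image'],cv2.COLOR_RGB2GRAY)
for col in(300,340):print(g[230:260,col].tolist(),g[395:430,col].tolist())
s=cam('side')
for d in arm.tip_of('side','clear_case')[:1]:print('side',d['conf'],M.T@(onz(s,d['pixel'],p[2]-.179)-p))
need([.604,-.249,.249])
```

```text
0.179 [[155.9, 295.7], [257.2, 295.8], [148.8, 155.7], [264.8, 155.8]]
0.153 [[148.1, 338.0], [265.3, 338.0], [138.4, 179.4], [275.8, 179.5]]
0.86 [-0.0012  0.0013  0.179 ]
[106, 106, 106, 107, 105, 106, 107, 107, 108, 110, 112, 114, 117, 120, 123, 127, 137, 149, 158, 162, 158, 153, 153, 158, 161, 164, 167, 172, 181, 194] [210, 205, 203, 203, 203, 203, 203, 200, 199, 199, 200, 201, 201, 201, 200, 200, 200, 199, 198, 198, 194, 180, 148, 132, 131, 128, 126, 130, 132, 132, 131, 132, 146, 182, 198]
[107, 106, 106, 107, 106, 106, 106, 107, 107, 109, 110, 113, 116, 118, 121, 125, 133, 146, 156, 159, 157, 151, 152, 157, 160, 162, 166, 172, 179, 192] [221, 223, 223, 223, 222, 222, 221, 221, 221, 221, 221, 220, 220, 220, 217, 207, 201, 201, 204, 209, 213, 208, 200, 195, 193, 189, 175, 160, 153, 151, 151, 150, 150, 150, 149]
side 0.59 [0.01   0.0036 0.179 ]
tcp [ 0.6002 -0.2488  0.3876] y-yaw -164.42702660083972 tilt [-0.0001  0.0001 -1.    ] tool delta [ 0.0012 -0.0036  0.1386] F [-0.0762 -0.2473 -0.2181] w 0.04582047286774556 37.54498779773712 q [-0.0858  0.1711  0.1948 -0.0001 -1.5947  0.3576] 14.1333
```

Emit:
play_rows(steps=[[-0.4, 0.0012, -0.0036, 0.01, 0], [-0.4, 0, 0, 0.018, 0], [-0.4, 0, 0, 0.02, 0], [-0.4, 0, 0, 0.02, 0], [-0.4, 0, 0, 0.02, 0], [-0.4, 0, 0, 0.018, 0], [-0.4, 0, 0, 0.01, 0], [-0.4, 0, 0, 0.006, 0], [-0.4, 0, 0, 0, 0], [-0.4, 0, 0, 0, 0]])

```text
t: 14.97
ee_pos: [0.6042, -0.2491, 0.2663]
tcp_rot: [0.797, -0.605, 0.0, -0.0]
ft_force: [-0.4, -0.1, 0.4]
width: 0.046
finger_force: 37.5
```

Run:
```python
from h import *
np.set_printoptions(precision=4,suppress=True)
need([.604,-.249,.239])
s=cam('side');w=cam('wrist');o=arm.get_obs();M=R.from_quat(o['tcp_rot']).as_matrix();p=o['ee_pos']
S=cv2.cvtColor(s['image'],cv2.COLOR_RGB2BGR);S=cv2.resize(S[130:230,340:440],(400,400),interpolation=cv2.INTER_CUBIC)
Wi=cv2.cvtColor(w['image'],cv2.COLOR_RGB2BGR)[80:480,120:520].copy()
for zz,col in((.179,(0,0,255)),(.153,(255,0,0))):
    C=[p+M@np.array([a,b,zz]) for a,b in((-.035,-.023),(-.035,.023),(.035,.023),(.035,-.023))]
    for im,q in((S,(proj(s,C)-[340,130])*4),(Wi,proj(w,C)-[120,80])):
        for x in q:cv2.circle(im,tuple(int(v) for v in x.round()),3,col,1)
cv2.imwrite('pics/x7.png',np.hstack([S,Wi]))
```

```text
tcp [ 0.6042 -0.2491  0.2663] y-yaw -164.3981870533568 tilt [ 0.0006 -0.0005 -1.    ] tool delta [-0.0002  0.0002  0.0273] F [-0.4441 -0.1262  0.3652] w 0.045993913711441466 37.53792107105255 q [-0.0855  0.2065  0.0136  0.0004 -1.3773  0.3578] 14.9667
```

View pics/x7.png

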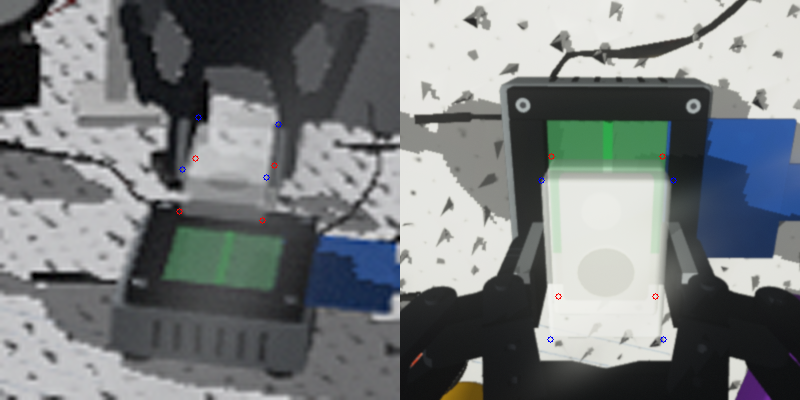

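Run:
```python
from h import *
s=cam('side');w=cam('wrist');save(w,'w8.png')
B=lambda c:cv2.cvtColor(c['image'],cv2.COLOR_RGB2BGR)
S=B(s);S0=cv2.imread('pics/side0.png');D=np.clip(cv2.absdiff(S,S0).astype(int)*3,0,255).astype(np.uint8)
o=arm.get_obs();M=R.from_quat(o['tcp_rot']).as_matrix();p=o['ee_pos']
ov=lambda im:cv2.resize(im[150:200,370:420],(250,250),interpolation=cv2.INTER_CUBIC)
cr=[ov(S),ov(D)]
Wc=cv2.resize(B(w)[230:430,240:420],(540,600),interpolation=cv2.INTER_CUBIC)
for zz,col in((.179,(0,0,255)),(.153,(255,0,0))):
    C=[p+M@np.array([a,b,zz]) for a,b in((-.035,-.023),(-.035,.023),(.035,.023),(.035,-.023))]
    for im,q in((cr[0],(proj(s,C)-[370,150])*5),(cr[1],(proj(s,C)-[370,150])*5),(Wc,(proj(w,C)-[240,230])*3)):
        cv2.polylines(im,[q.round().astype(int)],True,col,1)
cv2.imwrite('pics/x8.png',np.hstack([np.vstack(cr+[np.zeros((100,250,3),np.uint8)]),Wc]))
```

```text
(no output)
```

View pics/x8.png

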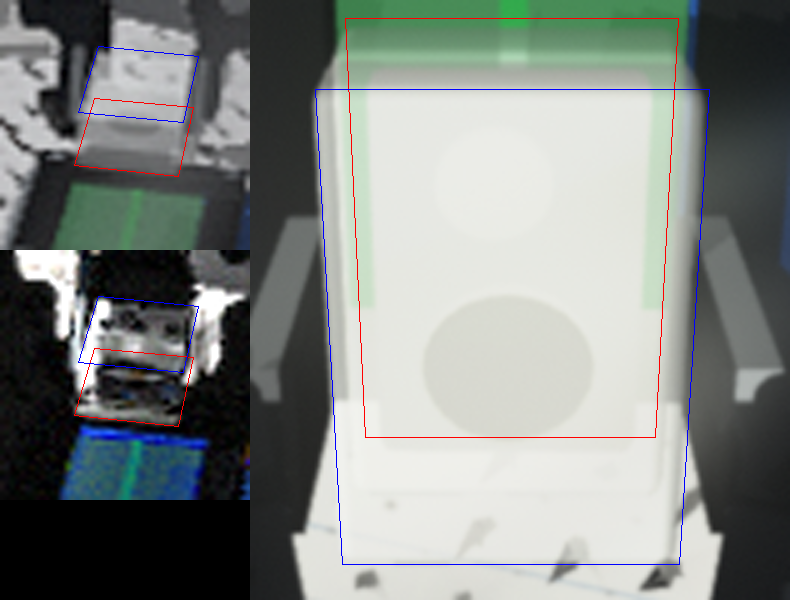

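The side difference image matches the predicted box, so the case is level. In the wrist view the case centre (x≈607) lines up with the frame screws' midpoint (607.5). Final descent.

Emit:
play_rows(steps=[[-0.4, 0, 0, 0.004, 0], [-0.4, 0, 0, 0.005, 0], [-0.4, 0, 0, 0.005, 0], [-0.4, 0, 0, 0.005, 0], [-0.4, 0, 0, 0.004, 0], [-0.4, 0, 0, 0.003, 0], [-0.4, 0, 0, 0.0005, 0], [-0.4, 0, 0, 0, 0], [-0.4, 0, 0, 0, 0], [-0.4, 0, 0, 0, 0], [-0.4, 0, 0, 0, 0]])

```text
t: 16.08
ee_pos: [0.6041, -0.249, 0.2395]
tcp_rot: [0.797, -0.605, 0.0, -0.0]
ft_force: [0.1, -0.1, -0.2]
width: 0.046
finger_force: 37.5
```

Run:
```python
from h import *
np.set_printoptions(precision=4,suppress=True)
need([.604,-.249,.239]);w=cam('wrist');need([.604,-.249,.239])
u=np.array([np.cos(np.radians(15.5)),np.sin(np.radians(15.5))]);v=np.array([-u[1],u[0]])
q=proj(w,[[*(np.array([.604,-.249])+u*a+v*-.041),.041] for a in(-.0315,0,.0315)]);print(q)
im=w['image'].astype(int);gr=(im[...,1]-im[...,0]>25)&(im[...,1]-im[...,2]>15)
gr[230:]=0;P=np.argwhere(gr);print('green rows/cols',P.min(0),P.max(0))
r=np.argwhere(gr.sum(1)>40)[:,0];print(r.min(),r.max(),[ (np.argwhere(gr[k])[:,0].min(),np.argwhere(gr[k])[:,0].max()) for k in(r.min()+5,r.min()+20)])
s=cam('side');h=cv2.cvtColor(s['image'],cv2.COLOR_RGB2HSV);m=((h[...,0]<8)|(h[...,0]>172))&(h[...,1]>140)&(h[...,2]>60)
m[:,:420]=0;m[:,480:]=0;m[:170]=0;m[230:]=0;k=np.argwhere(m)[:,::-1];X=onz(s,k.mean(0),.062)[:2];print('knob',len(k),X,(X-[.604,-.249])@u,(X-[.604,-.249])@v)
```

```text
tcp [ 0.6041 -0.249   0.2395] y-yaw -164.3989851259802 tilt [ 0.0002 -0.0005 -1.    ] tool delta [-0.      0.      0.0005] F [ 0.0832 -0.0721 -0.2467] w 0.04596220185264203 37.53843069076538 q [-0.0856  0.2205 -0.0197 -0.     -1.33    0.3579] 16.0833
tcp [ 0.6041 -0.249   0.2395] y-yaw -164.3962597022834 tilt [ 0.0002 -0.0004 -1.    ] tool delta [-0.      0.0001  0.0005] F [-0.0615 -0.8222 -0.5689] w 0.045792426445411455 37.53832161426544 q [-0.0855  0.2205 -0.0197 -0.     -1.3301  0.3579] 16.1333
[[396.0317 210.2618]
 [327.1567 210.0669]
 [258.2783 209.872 ]]
green rows/cols [214 257] [229 395]Traceback (most recent call last):
  File "<stdin>", line 8, in <module>
    return umr_minimum(a, axis, None, out, keepdims, initial, where)
ValueError: zero-size array to reduction operation minimum which has no identity
```

```bash
python3 -c "
from rig import arm
print(arm.hand_in())"
```

```text
the job is handed in; nothing more can be done
None
```

I pulled the slide out to its stop, carried the case over the row of bottles, and handed the job in at about 16 s. The case was held level and still, centred over the window to within about 2 mm and roughly 10 mm above the frame. The slide measured fully out before the final descent, but my last recheck of it (a script) crashed before hand-in.

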